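Set up the board test station

TASK

Set up the test station: first (opening the vise wider if the board does not fit) put the main board down flat on the vise bed between the jaws, near the middle of the jaws' width, and turn the crank clockwise until the jaw grips it firmly. Then hook every plug-in card that is there onto the rail at its open end and slide it along under the keeper strip until the middle of its hook is under the stripe of its own colour. Leave the other things on the bench where they are.

Things in the scene. Friction and masses are not known exactly. Their poses are not given: they have to be found in the camera images.
- rack: Card rack, fixed (pose varies). Origin on the table under the rail's middle; y along the rail, x across it, away from the robot. Rail: level bar 14 mm thick (x), 14 mm tall, top 155 mm up, between end posts at y = -215 and +215 mm (16 mm wide, 155 mm tall). Keeper strip over it: x -14 to +20 mm, 170 to 176 mm up, y -223 to +57 mm, held from the +x side; under it cards slide but cannot be put on or lifted off.
- rail_load (a point): Point on the rail's top (155 mm up) in the open loading stretch, 130 mm along +y from the rack's middle; axes as the rack's. The open stretch runs from 73 mm to -y of it to the post 77 mm to +y of it. Only here can cards be hooked on; they then slide towards -y and cannot pass one another.
- mark_yellow: yellow mark: yellow stripe 12 mm wide across the keeper strip and down its front edge (no obstacle). Origin on the keeper's top (176 mm up) straight above the rail, mid-stripe; y along the rail. Which colour is at which of the four places (62 mm apart, y = -155 to +31 mm on the rack) varies.
- mark_red: red mark: red stripe 12 mm wide across the keeper strip and down its front edge (no obstacle). Origin on the keeper's top (176 mm up) straight above the rail, mid-stripe; y along the rail. Which colour is at which of the four places (62 mm apart, y = -155 to +31 mm on the rack) varies.
- mark_green: green mark: green stripe 12 mm wide across the keeper strip and down its front edge (no obstacle). Origin on the keeper's top (176 mm up) straight above the rail, mid-stripe; y along the rail. Which colour is at which of the four places (62 mm apart, y = -155 to +31 mm on the rack) varies.
- mark_white: white mark: white stripe 12 mm wide across the keeper strip and down its front edge (no obstacle). Origin on the keeper's top (176 mm up) straight above the rail, mid-stripe; y along the rail. Which colour is at which of the four places (62 mm apart, y = -155 to +31 mm on the rack) varies.
- yellow_card (a point): yellow card (all four cards are alike but for colour; heights are from the foot's underside). Upright blue board, x -50 to +35 mm, 4 mm thick, 14 to 70 mm up, on a metal foot 70 x 36 x 14 mm (x -31 to +39). Grip tab: coloured plate, x -50 to -28, 8 mm thick in y, 70 to 142 mm up; pinch it from above across its thickness, about 126 mm up. Point 71 mm up, half-way, mid-hook; z up. 180 g; stands on the table at first; may be absent.
- red_card (a point): red card (shape as yellow). Its coloured hook, 24 mm long in y, stands on the board: leg x -18 to -10 mm, 70 to 124 mm up; top, inner face 116 and outer face 124 mm up; lip x +10 to +18, down to 102 mm. The throat is 20 mm wide. It hangs level; knocked, it may swing a while. Point 71 mm up, half-way, mid-hook; z up. 180 g; stands on the table at first; may be absent.
- green_card (a point): green card (shape as yellow, hook as red). To hook on: the gap between lip (102 mm) and board edge (70 mm) opens towards the card's +x; the rail enters there sideways, then the card is lowered 14 mm or more until the hook rests on the rail. Hung, its x points as the rack's x and its foot is 39 mm over the table. Point 71 mm up, half-way, mid-hook; z up. 180 g; stands on the table at first; may be absent.
- white_card (a point): white card (shape as yellow, hook as red, hooked on as green). Point 71 mm up, half-way, mid-hook; z up. 180 g; stands on the table at first; may be absent.
- vise_bed (a point): Board vise, fixed (pose varies). Point on the bed's flat top (15 mm above the table), mid-width; y along the jaws' travel. Blue fixed jaw: face at y = +60 mm, 90 mm wide in x, top 40 mm above the table. The moving jaw closes towards it (+y). Faces 120 mm apart fully open, 77 to 118 mm at the start.
- jaw: Moving jaw plate (bright steel, 90 mm wide, top 40 mm above the table), carried 14 mm ahead of the steel block that the crank drives (38 mm in all), on stiff springs that yield up to 13 mm. Origin in the centre of its gripping face, 28 mm above the table; it slides along the vise's y as the crank turns, until it meets the board.
- crank (a joint): Crank on the vise's blue gear housing (56 x 56 mm, 70 mm tall, 150 mm to -y of the bed point), vertical axis. 0 = jaws fully open; grows clockwise seen from above, closing 16 mm per turn (6.283 rad), up to 23.5. Turns with about 3 N at the knob, then stiffens springily when the jaw meets the board, and stays where left. Half a turn past first contact grips firmly.
- crank_axis (a point): Point on the crank's axis, at the knob's mid-height (112 mm above the table).
- knob (a point): Middle of the crank's knob: black upright round handle, 22 mm in diameter, 45 mm tall (90 to 135 mm above the table), 45 mm from the crank's axis, the crank arm right under it. It spins freely on its pin, so it may be held tight while led round.
- mainboard (a point): Main board, 350 g: aluminium carrier 90 (x) x 80 (y) x 16 mm with a blue board on it and in its middle a black heat sink 44 (x) x 36 (y) x 40 mm; 56 mm tall. Point in its middle, 28 mm up. Starts flat on the table beside the vise. Take the heat sink from above across its 44 mm; the 80 mm width (y) goes between the jaws, either way round.
- main_board: The same main board: its pose with the origin at the centre of its underside.
- mug: Bystander, to be left alone: white mug, 80 mm wide, 95 mm tall. Origin at the centre of its underside.
- cleaner_bottle: Bystander, to be left alone: blue bottle with a white cap, 60 mm wide, 150 mm tall. Origin at the centre of its underside.
- multimeter: Bystander, to be left alone: yellow hand multimeter lying on its back, 170 x 85 x 36 mm. Origin at the centre of its underside.
- solder_spool: Bystander, to be left alone: upright metal spool, 54 mm wide, 50 mm tall. Origin at the centre of its underside.
- screwdriver: Bystander, to be left alone: red-handled screwdriver lying flat, 170 mm long. Origin at the centre of its underside.
- probe: Bystander, to be left alone: black rigid test probe with a blue collar, 150 mm long, lying flat. Origin at the centre of its underside.
- tape_roll: Bystander, to be left alone: yellow roll of tape lying flat, 90 mm wide, 20 mm tall. Origin at the centre of its underside.
Mind the look-alikes: they are no part of the job. Leave any yellow look-alike of the main_board alone.

How it is judged:
By the outcome, as a careful person would: the job done as asked, in the order asked, and still so for the second after the job is handed in, with the robot touching nothing.
Of card_yellow, card_red, card_green, card_white only 3 to 4 are there at a start; the rules pass over those that are not, and their reading is None.
At some moment in a run one of card_yellow, card_red, card_green, card_white, main_board may be knocked a few centimetres aside while the robot is not near it.
It also fails if it takes over 210 s, if anything falls off the work surface, if the arm or the gripper's body presses on something with over 40 N, if the wrist force passes 120 N, or if a joint passes its speed limit or range.

ROBOT

A 7-joint arm with a two-finger parallel gripper is mounted at the origin on the work surface. World frame = base frame: x ahead of the robot, y to its left, z up, the work surface at z = 0. Lengths are in m, angles in rad, forces in N, time in s.
With the tool pointing down it reaches from about 0.425 to 0.875 m from the base axis. Payload 8.4 kg.
Tool frame: the origin (TCP) lies midway between the tips of the shut fingers; the grasp point (between the pads) lies 19 mm behind it; z points along the fingers, y is the line along which they close (so a half turn about z gives the same grasp; the last joint's range is limited). The gripper opens to 87 mm and grips with 3 to 60 N. Pads are 19 mm wide; open, the fingers measure 117 mm over their backs; the gripper's body (75 mm by 190 mm) begins 51 mm behind the grasp point.
Start: joints at [1.224, 0.333, 0.04, 1.465, -0.013, 1.343, -0.059], TCP at [0.159, -0.63, 0.223] pointing down, gripper open.
Joint ranges: [-2.58, 2.58], [-0.38, 2.09], [-1.3, 1.39], [0.25, 2.4], [-1.5, 4.64], [0.08, 2.09], [-2.65, 2.65]. Speed limits (rad/s): [2.22, 2.22, 2.79, 2.79, 3.14, 3.14, 3.14].

INTERFACE

Orientations are given as a rotation vector (axis times angle).
In Python, from station import ctrl, hand, kin, eyes, ticket, readout gives the robot as it stands. Calls block until the motion is done:
- ctrl.move_ptp(position, orientation): joint-space move of the TCP to a pose.
- ctrl.move_linear(position, rotation=None, max_speed=0.15): straight line of the TCP; rotation=None keeps the orientation; max_speed is the mean speed in m/s.
- ctrl.goto_joints(angles): joint-space move.
- hand.set_gripper(opening, grip_force=None): opening from 0.0 (shut) to 1.0 (fully open); grip_force is the grip in N (None keeps the last); returns when the fingers have stopped.
- ctrl.pause(seconds).
- kin.ik(position, orientation): joint angles nearest the present ones, or None.
- eyes.camera(name): name is "scene" or "top" or "wrist"; returns (picture, depth): 420x560x3 uint8, blue, green, red; 420x560 float32, m along the optical axis (not along the pixel's ray), 0 where there is no reading.
- eyes.calibration(name): a dict with "fx", "fy", "cx", "cy" (pixels), "R" (3x3) and "t" (3): a world point X has camera coordinates R X + t. Camera axes: x right, y down, z forward; pixel columns grow to the right and rows downward; lengths in m; the calibration is good to about 2 mm. A picture is of the moment at which its call begins: read the wrist's pose just before it. calibration takes no time and is no camera call; for the wrist camera it gives the pose at the moment of the call.
A pose or a line that the arm cannot do raises ctrl.PlanningError and nothing moves.
- ticket.hand_in(): hands the job in; it is judged then, once.
Readings, each from a call of its own:
- readout.current_time(): time.
- readout.current_q(): joint angles.
- readout.current_joint_velocities(): joint speeds.
- readout.current_joint_efforts(): joint torques, N m.
- readout.current_tcp_pos(): TCP position.
- readout.current_eef_rot(): TCP orientation.
- readout.current_ft_force(): force on the tool from outside, world axes, zero at the start.
- readout.current_torque(): the same for the moment, N m.
- readout.current_grip_width(): opening from 0.0 (shut) to 1.0 (fully open).
- readout.current_gripper_force(): force on a finger pad.
Only numpy, scipy, OpenCV 4.12 (cv2) and the standard library are available. Lean on these libraries where they do the work, as an engineer would, in place of code of your own. Each camera call takes 0.05 s, during which the arm holds its last target. There are 200 camera calls.

## Working session

There is one attempt and no reset: what is moved stays moved. The work goes in short steps, each a Python script; the robot and the scene stay as the last script left them, time stands still between calls to the robot, and variables do not carry over. Pictures are saved under pics/ and viewed, at most 14 in all, crops included, and the job is handed in when it is done.

```bash
ls; mkdir -p pics
python3 - <<'E'
from station import *
import cv2,numpy as np
for n in("scene","top"):
    p,d=eyes.camera(n);c=eyes.calibration(n)
    cv2.imwrite(f"pics/{n}0.png",p);np.savez(f"pics/{n}0.npz",p=p,d=d,**c)
    print(n,c)
print(readout.current_time(),readout.current_eef_rot())
E
```

```text
pics
scene {'fx': 522.8333921602454, 'fy': 522.8333921602454, 'cx': 280.60678866500757, 'cy': 211.34530866956123, 'R': array([[ 0.87067284,  0.49157769, -0.01673865],
       [ 0.39737526, -0.72306349, -0.56504168],
       [-0.28986499,  0.48531492, -0.82489255]]), 't': array([-0.46726485, -0.20267894,  2.04146743])}
top {'fx': 402.84465957401994, 'fy': 402.84465957401994, 'cx': 276.41556028764546, 'cy': 210.80786737832372, 'R': array([[ 0.00683329, -0.99975285,  0.02115536],
       [-0.99842071, -0.00800085, -0.05560632],
       [ 0.05576184, -0.02074198, -0.99822863]]), 't': array([-0.08897733,  0.55752616,  1.22763988])}
0.1 [-3.11615260e+00 -3.88073403e-01  4.72165846e-04]
```

View pics/scene0.png

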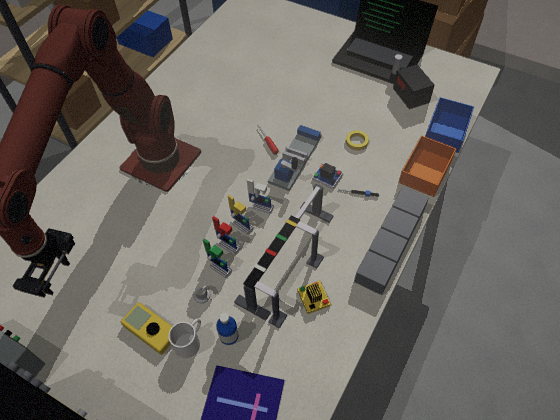

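View pics/top0.png

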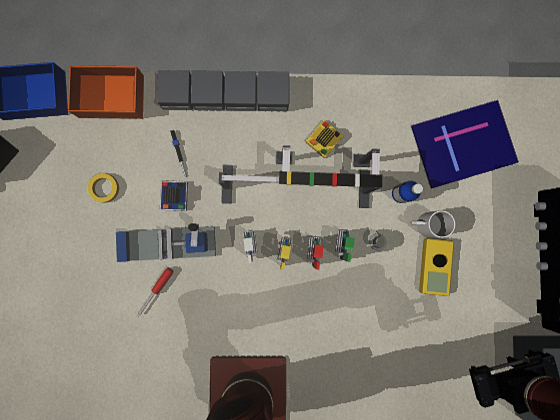

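The scene shows four cards (white, yellow, red and green) in a row. The rack runs along y with its open end at +y, which is left in the top picture. The vise is at about (165,245) with the crank at (195,240), the main board at (174,195), and the yellow look-alike at (324,138). Next I'll enlarge these.

Run:
```python
import cv2,numpy as np
p=cv2.imread("pics/top0.png")
a=cv2.resize(p[170:280,105:265],None,fx=5,fy=5,interpolation=cv2.INTER_CUBIC)
b=cv2.resize(p[140:280,215:395],None,fx=4.4,fy=4.28,interpolation=cv2.INTER_CUBIC)
cv2.imwrite("pics/ca.png",a);cv2.imwrite("pics/cb.png",cv2.resize(p[140:280,215:395],None,fx=4.25,fy=4.25,interpolation=cv2.INTER_CUBIC))
```

```text
(no output)
```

View pics/ca.png

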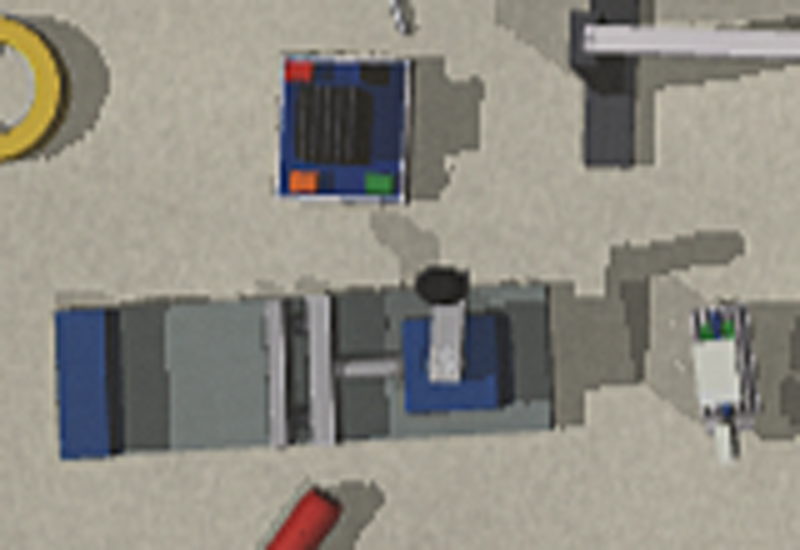

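View pics/cb.png

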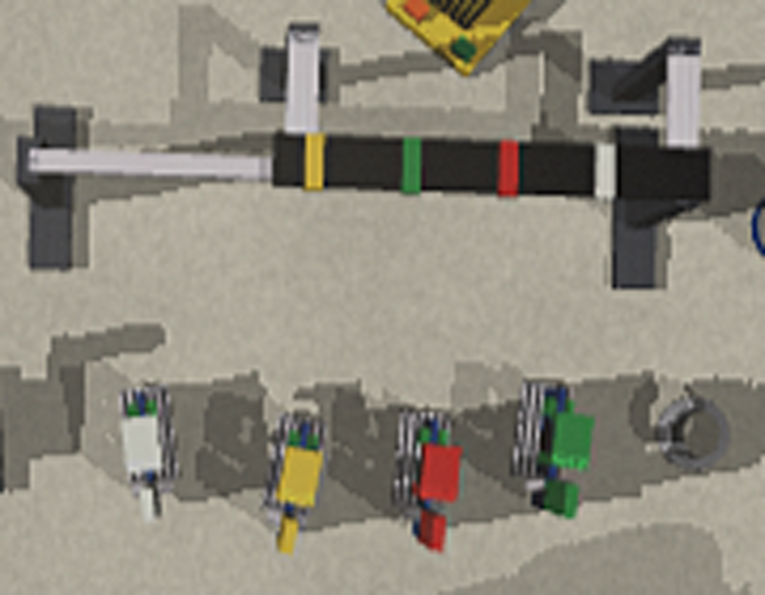

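The top crop shows the main board at crop-a (345,127) with its 80 mm side along the jaw travel. The vise gap is about 30 px × 3 mm, so roughly 88 mm. The mark order from the open end is yellow, green, red, white, so I'll hang white, red, green, yellow in that order. Next come coarse positions and wrist views.

```bash
cat > h.py <<'E'
from station import *
import cv2,numpy as np
from scipy.spatial.transform import Rotation as Ro
def ray(c,u,v,z):
    "pixel -> world point on the plane at height z"
    d=c["R"].T@np.array([(u-c["cx"])/c["fx"],(v-c["cy"])/c["fy"],1.]); o=-c["R"].T@c["t"]
    return o+d*(z-o[2])/d[2]
def down(yaw):
    "tool pointing down; tool y (closing line) at world angle yaw"
    y=np.array([np.cos(yaw),np.sin(yaw),0]);z=np.array([0,0,-1.]);x=np.cross(y,z)
    return Ro.from_matrix(np.c_[x,y,z]).as_rotvec()
def cloud(c,d):
    v,u=np.mgrid[:d.shape[0],:d.shape[1]]
    P=np.stack([(u-c["cx"])/c["fx"]*d,(v-c["cy"])/c["fy"]*d,d],-1)
    P=(P-c["t"])@c["R"]; P[d==0]=np.nan
    return P
def snap(name,f):
    c=eyes.calibration(name);p,d=eyes.camera(name)
    np.savez(f"pics/{f}.npz",p=p,d=d,**c);cv2.imwrite(f"pics/{f}.png",p);return c,p,d
E
cat > a.py <<'E'
from h import *
c=eyes.calibration("top")
A=lambda u,v:(u/5+105,v/5+170);B=lambda u,v:(u/4.25+215,v/4.25+140)
for n,q,z in [("sink",A(335,126),.056),("board",A(345,128),.02),("fixL",A(120,308),.04),("fixR",A(120,455),.04),("jaw1",A(267,303),.04),("jaw2",A(270,447),.04),("knob",A(441,285),.135),("axis",A(447,365),.09),
 ("rail+",B(30,160),.155),("rail mid",B(270,167),.155),("mY",B(315,162),.176),("mG",B(412,166),.176),("mR",B(509,168),.176),("mW",B(605,170),.176),
 ("Wt",B(150,503),.142),("Wh",B(141,443),.124),("Yt",B(289,537),.142),("Yh",B(299,476),.124),("Rt",B(432,534),.142),("Rh",B(438,472),.124),("Gt",B(562,501),.142),("Gh",B(572,440),.124)]:
    print(n,ray(c,*q,z).round(3))
cw=eyes.calibration("wrist");R=Ro.from_rotvec(readout.current_eef_rot()).as_matrix()
print("cam in tool",R.T@(-cw["R"].T@cw["t"]-readout.current_tcp_pos()),"\n",cw["R"]@R,cw["fx"])
E
python3 a.py
```

```text
sink [0.6   0.228 0.056]
board [0.602 0.23  0.02 ]
fixL [0.491 0.357 0.04 ]
fixR [0.403 0.355 0.04 ]
jaw1 [0.494 0.27  0.04 ]
jaw2 [0.408 0.266 0.04 ]
knob [0.505 0.148 0.135]
axis [0.459 0.152 0.09 ]
rail+ [0.641 0.068 0.155]
rail mid [ 0.637 -0.087  0.155]
mY [ 0.638 -0.115  0.176]
mG [ 0.636 -0.177  0.176]
mR [ 0.635 -0.239  0.176]
mW [ 0.635 -0.301  0.176]
Wt [ 0.419 -0.011  0.142]
Wh [ 0.458 -0.004  0.124]
Yt [ 0.398 -0.101  0.142]
Yh [ 0.437 -0.108  0.124]
Rt [ 0.4   -0.194  0.142]
Rh [ 0.44  -0.2    0.124]
Gt [ 0.422 -0.279  0.142]
Gh [ 0.461 -0.29   0.124]
cam in tool [ 0.06813285 -0.00071567 -0.16168169] 
 [[ 1.59627774e-04  9.99999966e-01  2.05022871e-04]
 [-9.67939567e-01  2.06008327e-04 -2.51183107e-01]
 [-2.51183141e-01 -1.58353949e-04  9.67939567e-01]] 348.5714459685118
```

Everything fits the given sizes: mark pitch 62 mm, crank axis about 150 mm from the bed centre, tab-to-hook 39 mm, and a jaw gap of about 88 mm. Now closer views from the wrist.

Run:
```python
from h import *
o=down(-np.pi/2)
ctrl.move_ptp([.52,-.14,.33],o); snap("wrist","w1")
ctrl.move_ptp([.52,.22,.30],o); snap("wrist","w2")
print(readout.current_time(),readout.current_tcp_pos(),readout.current_ft_force())
```

```text
3.7583 [0.52084233 0.21815702 0.29991558] [ 0.57409191 -0.46813937 -0.45849467]
```

View pics/w1.png

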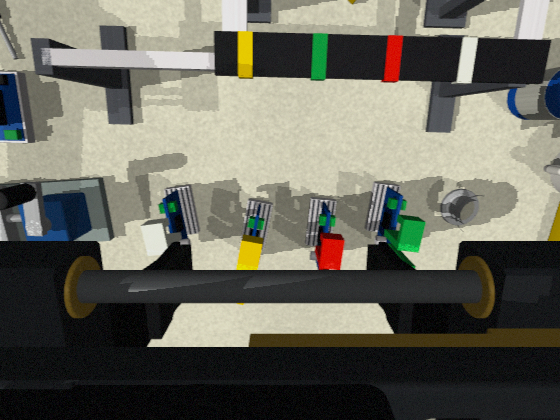

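View pics/w2.png

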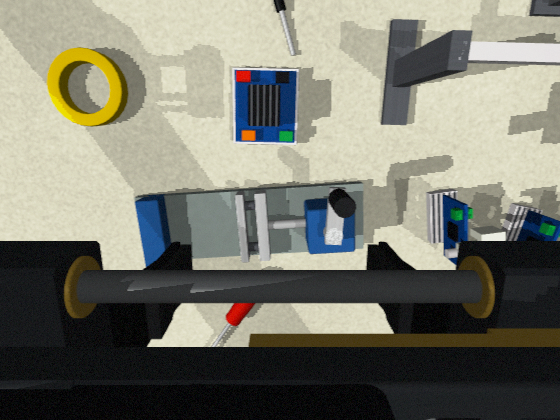

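w1 shows the stripes on the keeper: yellow (245,54), green (319,57), red (392,59), white (468,60), with the rail's bare stretch at (45–215,58). w2 shows the board at (265,105), the jaw plate's gripping face at x≈238, the fixed jaw at (150,225) and the knob at (343,203). The fingers hide the lower half, so I'll look again with the camera on the robot's side.

```bash
cat > b.py <<'E'
from h import *
def zsel(P,z0,z1,x0,x1,y0,y1):
    m=(P[...,2]>z0)&(P[...,2]<z1)&(P[...,0]>x0)&(P[...,0]<x1)&(P[...,1]>y0)&(P[...,1]<y1)
    return P[m]
def rect(Q,n=""):
    (c,s,a)=cv2.minAreaRect((Q[:,:2]*1000).astype(np.float32));print(n,len(Q),"c",np.round(c,1),"s",np.round(s,1),"a",round(a,1),"z",np.median(Q[:,2]).round(4));return c,s,a
E
python3 - <<'E'
from b import *
L=lambda f:np.load(f"pics/{f}.npz")
w=L("w1");P=cloud(w,w["d"])
for n,u,v in("Y",245,54),("G",319,57),("R",392,59),("W",468,60):print(n,ray(w,u,v,.176).round(4),P[v,u].round(4))
rect(zsel(P,.17,.182,.55,.72,-.4,.1),"keeper")
rect(zsel(P,.150,.16,.55,.72,-.08,.052),"rail")
w=L("w2");P=cloud(w,w["d"])
rect(zsel(P,.05,.06,.5,.7,.15,.3),"sink");rect(zsel(P,.01,.03,.53,.7,.15,.3),"carrier")
rect(zsel(P,.034,.046,.38,.53,.25,.29),"jaw");rect(zsel(P,.034,.046,.38,.53,.34,.42),"fixed")
rect(zsel(P,.128,.14,.38,.56,.05,.25),"knob")
o=down(np.pi/2)
for f,p in("w3",[.53,-.14,.28]),("w4",[.54,.24,.25]):
    ctrl.move_ptp(p,o);w,_,d=snap("wrist",f)
print(readout.current_time(),readout.current_q().round(2))
E
```

```text
Y [ 0.6419 -0.1122  0.176 ] [ 0.6419 -0.1123  0.1764]
G [ 0.6395 -0.1742  0.176 ] [ 0.6393 -0.1741  0.1774]
R [ 0.6379 -0.2355  0.176 ] [ 0.6375 -0.2349  0.1782]
W [ 0.637  -0.2994  0.176 ] [ 0.6369 -0.2991  0.1767]
keeper 16827 c [ 651.  -226.1] s [281.1  64.4] a 90.0 z 0.1757
rail 2581 c [641.9 -13.9] s [131.8  14.6] a 88.6 z 0.1545
sink 1306 c [605.8 235.8] s [35.  44.5] a 88.5 z 0.0557
carrier 3659 c [605.7 236.4] s [80.1 90. ] a 88.7 z 0.0166
jaw 579 c [456.3 261.9] s [89.8 23.6] a 0.0 z 0.0395
fixed 1450 c [450.5 382.2] s [87.7 30.6] a 3.0 z 0.0395
knob 399 c [508.3 155.8] s [20.7 20.9] a 11.8 z 0.1343
8.4083 [ 0.46  0.49 -1.29  1.53  0.47  1.48  0.73]
```

View pics/w3.png

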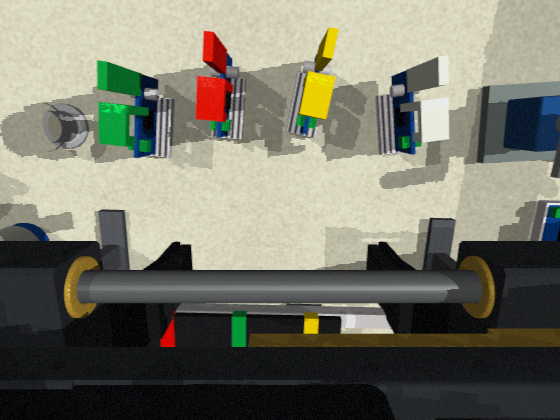

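View pics/w4.png

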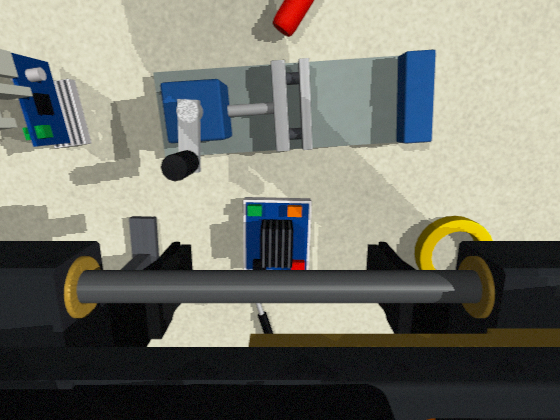

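w3 shows all four cards whole: green (125,110), red (212,90), yellow (317,90) and white (430,100). w4 shows the whole vise: the jaw plate face at x≈310, the fixed jaw face at x≈398, the knob at (180,166) and the board at (277,235). Next I'll fit these from the depth data.

```bash
cat >> b.py <<'E'
BOX={"W":(-.06,.05),"Y":(-.15,-.06),"R":(-.24,-.15),"G":(-.34,-.24)}
def card(w,x0,x1,y0,y1,d=None):
    "tab centre, hook centre, yaw of card x from a cloud"
    P=cloud(w,w["d"] if d is None else d)
    t=zsel(P,.136,.147,x0,x1,y0,y1);k=zsel(P,.119,.129,x0,x1,y0,y1)
    f=lambda Q:np.array(cv2.minAreaRect((Q[:,:2]*1000).astype(np.float32))[0])/1000
    T,K=f(t),f(k);v=K-T
    return T,K,np.arctan2(v[1],v[0]),np.hypot(*v),len(t),len(k)
E
python3 - <<'E'
from b import *
w=np.load("pics/w3.npz")
for n,(a,b) in BOX.items():
    T,K,y,l,i,j=card(w,.33,.53,a,b);print(n,T.round(4),K.round(4),np.degrees(y).round(1),l.round(4),i,j)
w=np.load("pics/w4.npz");P=cloud(w,w["d"])
for n,a in("jawplate",(.034,.046,.38,.53,.268,.30)),("both",(.034,.046,.38,.53,.22,.30)),("fixed",(.034,.046,.38,.53,.34,.42)),("housing",(.062,.078,.38,.53,.08,.22)),("knob",(.128,.14,.36,.56,.05,.25)),("sink",(.05,.06,.5,.7,.15,.3)),("carrier",(.01,.03,.53,.7,.15,.3)):rect(zsel(P,*a),n)
# fit straight edges of the faces
for n,a,s in("jawface",(.036,.043,.40,.505,.24,.30),1),("fixface",(.036,.043,.40,.505,.34,.40),-1):
    Q=zsel(P,*a);xs=np.arange(.415,.50,.006);e=[ (s*np.max(s*Q[abs(Q[:,0]-x)<.003][:,1])) for x in xs]
    k=np.polyfit(xs,e,1);print(n,k,np.polyval(k,.45))
o=down(0)
for p in([.606,.236,.2],[.606,.236,.035],[.45,.3,.2],[.45,.3,.05]):
    for yw in(0,np.pi):
        q=kin.ik(p,down(yw));print(p,yw,None if q is None else np.round(q,2))
E
```

```text
W [ 0.4217 -0.0075] [ 0.4445 -0.0043] 8.1 0.023 377 1357
Y [ 0.4013 -0.099 ] [ 0.4244 -0.1036] -11.2 0.0236 336 1268
R [ 0.4038 -0.196 ] [ 0.4266 -0.1981] -5.5 0.0229 355 1304
G [ 0.4254 -0.2824] [ 0.4482 -0.2852] -6.9 0.023 367 1362
jawplate 246 c [456.5 269.9] s [88.4  4.4] a 1.2 z 0.0395
both 2196 c [457.1 251.9] s [90.  38.1] a 3.5 z 0.0389
fixed 2819 c [449.1 380.9] s [89.9 30.5] a 3.6 z 0.0395
housing 2644 c [462.8 156.7] s [56.  56.8] a 3.4 z 0.0694
knob 601 c [507.5 155.2] s [21.  20.5] a 41.0 z 0.1344
sink 1296 c [605.6 235.3] s [36.  44.7] a 88.8 z 0.0556
carrier 3236 c [604.7 235.5] s [79.7 88.6] a 88.8 z 0.0166
jawface [0.0620632 0.2421411] 0.2700695393287925Traceback (most recent call last):
  File "<stdin>", line 9, in <module>
    return _wrapreduction(a, np.maximum, 'max', axis, None, out,
                          keepdims=keepdims, initial=initial, where=where)
    return ufunc.reduce(obj, axis, dtype, out, **passkwargs)
           ~~~~~~~~~~~~^^^^^^^^^^^^^^^^^^^^^^^^^^^^^^^^^^^^^
ValueError: zero-size array to reduction operation maximum which has no identity
```

Vise yaw is +3.5°. The housing-to-bed distance checks at 150 mm, the knob radius at 45 mm, and the gap at 95 mm, so the 80 mm board fits without opening the vise. Picking and placing the board now.

Run:
```python
from h import *
b=np.array([.6056,.2354]);yb=np.radians(-1.3);yv=np.radians(3.5)
tgt=np.array([.4537,.3058])+.015*np.array([-np.sin(yv),np.cos(yv)]);print("tgt",tgt)
def P(xy,z):return [xy[0],xy[1],z]
# choose grasp flip with more joint margin
lo=np.array([-2.58,-.38,-1.3,.25,-1.5,.08,-2.65]);hi=np.array([2.58,2.09,1.39,2.4,4.64,2.09,2.65])
for k in(0,np.pi):
    for p,y in((P(b,.2),yb),(P(b,.03),yb),(P(tgt,.2),yv),(P(tgt,.045),yv)):
        q=kin.ik(p,down(y+k));print(k,q is not None and (q.round(2),np.minimum(q-lo,hi-q).min().round(2)))
k=0
ctrl.move_ptp([.56,.2,.3],down(-np.pi/4))
ctrl.move_ptp(P(b,.16),down(yb+k))
print(readout.current_q().round(2))
ctrl.move_linear(P(b,.030))
hand.set_gripper(0.0,30)
print("w",readout.current_grip_width()*87,readout.current_gripper_force(),readout.current_ft_force())
ctrl.move_linear(P(b,.14));print("w",readout.current_grip_width()*87,readout.current_ft_force(),readout.current_time())
```

```text
tgt [0.45278427 0.32077202]
0 (array([ 0.19,  0.48, -0.87,  1.46,  0.37,  1.37, -0.72]), np.float64(0.43))
0 (array([ 0.13,  0.62, -0.77,  1.63,  0.48,  1.09, -0.8 ]), np.float64(0.53))
0 (array([ 0.17,  0.3 , -1.02,  1.69,  0.26,  1.3 , -0.84]), np.float64(0.28))
0 (array([ 0.05,  0.46, -0.9 ,  1.85,  0.42,  1.03, -0.96]), np.float64(0.4))
3.141592653589793 (array([ 0.4 ,  0.69, -1.3 ,  1.45,  0.66,  1.49,  2.24]), np.float64(0.0))
3.141592653589793 (array([ 0.4 ,  0.91, -1.28,  1.62,  0.9 ,  1.31,  2.1 ]), np.float64(0.02))
3.141592653589793 (array([ 0.34,  0.43, -1.29,  1.69,  0.42,  1.35,  2.17]), np.float64(0.01))
3.141592653589793 (array([ 0.28,  0.69, -1.28,  1.85,  0.72,  1.17,  1.96]), np.float64(0.02))
[ 0.21  0.52 -0.89  1.51  0.41  1.31 -0.75]
w 43.91398879453988 29.99993847683072 [0.47671612 0.83849693 0.23862275]
w 43.653535973616165 [-0.20511636  1.00515069 -3.37982934] 13.5667
```

Run:
```python
from h import *
yv=np.radians(3.5);t=np.array([.4528,.3208])
ctrl.move_linear([*t,.14],down(yv));ctrl.move_linear([*t,.060],max_speed=.1)
for z in(.050,.047,.046,.045,.044):
    ctrl.move_linear([*t,z],max_speed=.03);f=readout.current_ft_force();print(z,f.round(1))
    if f[2]>-1:break
hand.set_gripper(.75)
ctrl.move_linear([*t,.14]);
o=down(np.pi/2); 
ctrl.move_ptp([.54,.22,.26],down(0.6)); snap("wrist","w5");print(readout.current_time(),readout.current_q().round(2))
```

```text
0.05 [-0.4 -0.4 -2.6]
0.047 [ 0.1  0.2 -2.8]
0.046 [ 0.1 -0.1 -3.1]
0.045 [ 0.3 -0.1 -3.2]
0.044 [-4.3 -3.4  9.8]
19.6333 [ 0.41  0.37 -1.11  1.54  0.33  1.44 -0.11]
```

View pics/w5.png

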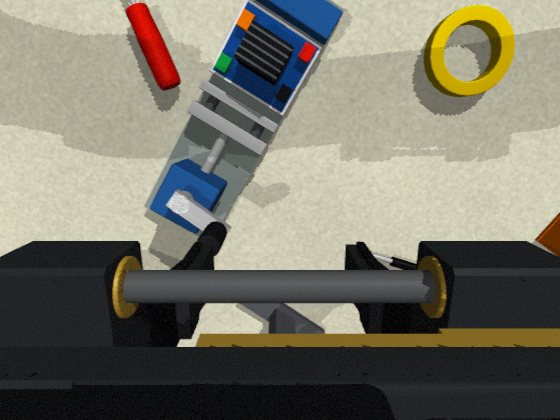

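w5 shows the board flat between the jaws, with the sink at (265,55) and the jaw plate clear of it. Now the crank: from a gap of 95 mm, clamping starts after about 0.93 turn, and then I need about 0.6 more.

Run:
```python
from b import *
w=np.load("pics/w5.npz");P=cloud(w,w["d"])
rect(zsel(P,.065,.076,.4,.5,.28,.36),"sink");rect(zsel(P,.128,.14,.42,.56,.1,.2),"knob")
rect(zsel(P,.026,.035,.39,.52,.272,.37),"carrier")
lo=np.array([-2.58,-.38,-1.3,.25,-1.5,.08,-2.65]);hi=np.array([2.58,2.09,1.39,2.4,4.64,2.09,2.65])
ax=np.array([.4628,.1563])
for y in np.radians([-120,-90,-60,-30,0,30]):
    r=[]
    for a in np.radians(np.arange(0,360,30)):
        q=kin.ik([*(ax+.045*np.array([np.cos(a),np.sin(a)])),.097],down(y))
        r.append(-1 if q is None else np.minimum(q-lo,hi-q).min())
    print(np.degrees(y).round(),np.round(r,2))
```

```text
sink 2022 c [452.  320.9] s [44.6 36.3] a 3.7 z 0.0707
knob 271 c [508.  158.9] s [14.  21.3] a 80.0 z 0.1341
carrier 4251 c [451.9 319. ] s [90.2 96.2] a 3.4 z 0.0314
-120.0 [0.03 0.37 0.35 0.27 0.19 0.15 0.04 0.1  0.13 0.13 0.11 0.07]
-90.0 [0.53 0.48 0.45 0.43 0.42 0.37 0.34 0.34 0.36 0.41 0.46 0.5 ]
-60.0 [0.51 0.51 0.49 0.46 0.42 0.37 0.35 0.34 0.37 0.41 0.46 0.5 ]
-30.0 [0.42 0.42 0.4  0.37 0.33 0.3  0.28 0.28 0.3  0.33 0.37 0.4 ]
0.0 [0.33 0.32 0.31 0.28 0.23 0.2  0.18 0.18 0.2  0.24 0.28 0.31]
30.0 [0.24 0.24 0.22 0.19 0.15 0.11 0.1  0.1  0.12 0.16 0.2  0.23]
```

Run:
```python
from h import *
ax=np.array([.4628,.1563]);a0=np.radians(-1.);N=24
p=lambda a,z=.097:[*(ax+.045*np.array([np.cos(a),np.sin(a)])),z]
hand.set_gripper(.5)
ctrl.move_ptp(p(a0,.2),down(-np.pi/2));ctrl.move_linear(p(a0))
hand.set_gripper(0,25);print("w",readout.current_grip_width()*87,readout.current_ft_force().round(1),readout.current_time())
f0=readout.current_ft_force()
for i in range(1,39):   # 38/24 = 1.58 turns
    a=a0-2*np.pi*i/N
    ctrl.move_linear(p(a),max_speed=.08)
    f=readout.current_ft_force()-f0;r=np.array([np.cos(a),np.sin(a)]);t=np.array([np.sin(a),-np.cos(a)])
    if i%3==0 or i>20:print(i,"tan",(f[:2]@t).round(1),"rad",(f[:2]@r).round(1),"fz",f[2].round(1))
    if np.linalg.norm(f)>60:print("high");break
print(readout.current_time(),readout.current_tcp_pos(),p(a))
```

```text
w 21.375927131776997 [-1.3 -0.7  3.6] 23.3917
3 tan 1.3 rad -0.8 fz 2.7
6 tan 2.2 rad -3.2 fz 3.2
9 tan 1.9 rad -4.4 fz 2.6
12 tan 3.7 rad 0.9 fz 5.5
15 tan 3.8 rad 2.3 fz 3.2
18 tan 4.3 rad 3.5 fz 2.0
21 tan 3.6 rad 3.6 fz 2.6
22 tan 2.7 rad 2.4 fz 3.4
23 tan 1.8 rad 1.0 fz 6.0
24 tan 0.8 rad -0.7 fz 7.4
25 tan 1.5 rad -1.0 fz 7.2
26 tan 2.1 rad -1.6 fz 7.4
27 tan 0.2 rad -2.0 fz 7.7
28 tan 0.1 rad -4.2 fz 5.8
29 tan 1.1 rad -4.5 fz 5.6
30 tan -0.6 rad -4.3 fz 4.8
31 tan -1.3 rad -5.4 fz 3.2
32 tan -0.8 rad -5.5 fz 1.3
33 tan -0.2 rad -5.3 fz 2.4
34 tan 0.2 rad -4.5 fz 3.9
35 tan -0.0 rad -2.4 fz 4.9
36 tan 0.1 rad -1.1 fz 7.5
37 tan -1.0 rad 1.1 fz 9.0
38 tan -0.6 rad 1.6 fz 10.7
34.7917 [0.4239202  0.17890525 0.09709404] [np.float64(0.42422747146840495), np.float64(0.17947671337095242), 0.097]
```

The force doesn't show a clear contact, so I'll release and look.

Run:
```python
from b import *
hand.set_gripper(.5)
x=readout.current_tcp_pos();ctrl.move_linear([x[0],x[1],.2])
ctrl.move_ptp([.54,.22,.26],down(0.6));w,_,d=snap("wrist","w6");P=cloud(w,d)
rect(zsel(P,.065,.076,.4,.5,.28,.40),"sink");rect(zsel(P,.128,.14,.38,.56,.1,.22),"knob")
rect(zsel(P,.034,.046,.38,.53,.22,.293),"jaw");rect(zsel(P,.034,.046,.38,.53,.34,.42),"fixed")
cv2.imwrite("pics/w6c.png",cv2.resize(w_:=_[0:260,100:420],None,fx=2.3,fy=2.3))
print(readout.current_time())
```

```text
sink 2042 c [451.6 326.6] s [44.4 36.2] a 3.3 z 0.0707
knob 536 c [431.5 125.3] s [21.5 21.2] a 7.1 z 0.1343
jaw 2107 c [455.2 274.9] s [90.1 40.5] a 3.4 z 0.0389
fixed 2011 c [452.2 369.4] s [84.3 57.7] a 0.8 z 0.0396
38.1083
```

View pics/w6c.png

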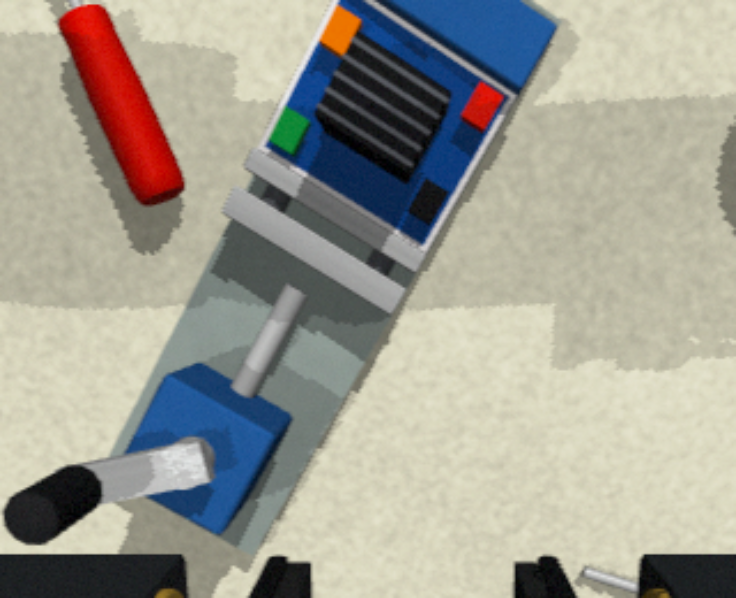

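The knob is at -135° rather than +149°, so it slipped out of the grip when the springs stiffened at about 1.37 turns, roughly 0.44 turn past contact. The board is held against the fixed jaw. I'll grip again with 60 N and the fingers closing along the direction of motion, then finish the turn.

Run:
```python
from b import *
ax=np.array([.4628,.1563])
p=lambda a,z=.097:[*(ax+.045*np.array([np.cos(a),np.sin(a)])),z]
a0=np.arctan2(.1253-ax[1],.4315-ax[0]);print(np.degrees(a0))
hand.set_gripper(.5)
ctrl.move_ptp(p(a0,.2),down(np.radians(-45)));ctrl.move_linear(p(a0))
hand.set_gripper(0,60);f0=readout.current_ft_force();print("w",readout.current_grip_width()*87,f0.round(1))
for i in range(1,12):
    a=a0-np.radians(7.5*i)
    ctrl.move_linear(p(a),down(np.radians(-45-6.*i)),max_speed=.05)
    f=readout.current_ft_force()-f0;r=np.array([np.cos(a),np.sin(a)]);t=np.array([np.sin(a),-np.cos(a)])
    print(i,"tan",(f[:2]@t).round(1),"rad",(f[:2]@r).round(1),"fz",f[2].round(1),"w",round(readout.current_grip_width()*87,1))
    if np.linalg.norm(f)>70:break
hand.set_gripper(.5)
x=readout.current_tcp_pos();ctrl.move_linear([x[0],x[1],.2])
ctrl.move_ptp([.54,.22,.26],down(0.6));w,_,d=snap("wrist","w7");P=cloud(w,d)
c,_,_=rect(zsel(P,.128,.14,.38,.56,.1,.22),"knob");print("angle",np.degrees(np.arctan2(c[1]/1e3-ax[1],c[0]/1e3-ax[0])),readout.current_time())
rect(zsel(P,.065,.076,.4,.5,.28,.40),"sink")
```

```text
-135.27590049754997
w 20.7950827004006 [ 0.7 -2.7  3.4]
1 tan 0.1 rad -0.7 fz 1.6 w 21.0
2 tan 0.4 rad 0.5 fz 3.3 w 21.0
3 tan 0.5 rad 0.5 fz 3.4 w 20.7
4 tan -0.5 rad 0.9 fz 2.9 w 20.8
5 tan -0.0 rad 1.2 fz 3.6 w 20.5
6 tan -0.7 rad 1.6 fz 4.4 w 20.7
7 tan -0.9 rad 1.9 fz 5.3 w 21.0
8 tan 0.1 rad 1.4 fz 5.3 w 20.9
9 tan -2.0 rad 1.9 fz 5.1 w 20.7
10 tan -1.6 rad 1.8 fz 4.9 w 20.7
11 tan -2.3 rad 2.4 fz 5.1 w 20.8
knob 538 c [431.6 125.3] s [20.7 21.4] a 27.1 z 0.1343
angle -135.17942918374044 47.2583
sink 2037 c [451.6 326.6] s [44.6 36.2] a 3.7 z 0.0706
```

The knob is back at exactly -135° although the grip held throughout at 21 mm width. Either it springs back on release or something drags it. I'll watch it step by step.

Run:
```python
from b import *
ax=np.array([.4628,.1563])
p=lambda a,z=.097:[*(ax+.045*np.array([np.cos(a),np.sin(a)])),z]
a0=np.radians(-135.2)
ctrl.move_ptp(p(a0,.2),down(np.radians(-45)));ctrl.move_linear(p(a0))
hand.set_gripper(0,60);im=[]
def look(n):
    w,q,d=snap("wrist",n);P=cloud(w,d);Q=zsel(P,.074,.1,.40,.53,.09,.22)
    s,_,_=snap("scene","s"+n),0,0
    im.append(np.hstack([cv2.resize(q,(400,300)),cv2.resize(s[1][120:240,220:380],(400,300),interpolation=cv2.INTER_CUBIC)]))
    print(n,len(Q),readout.current_tcp_pos().round(3),readout.current_ft_force().round(1))
for i in range(1,6):
    a=a0-np.radians(7.5*i);ctrl.move_linear(p(a),down(np.radians(-45-6.*i)),max_speed=.05)
look("d1")
hand.set_gripper(.5);look("d2")
cv2.imwrite("pics/diag.png",np.vstack(im));print(readout.current_time())
```

```text
d1 3680 [0.418 0.15  0.097] [-0.5 -3.1  7.1]
d2 3755 [0.418 0.151 0.097] [-0.1  0.5  0.5]
51.875
```

View pics/diag.png

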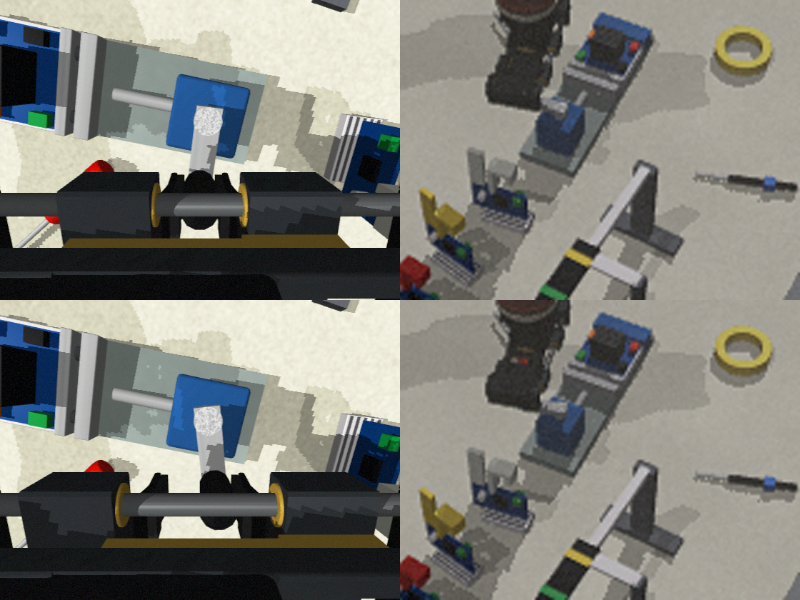

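The comparison shows it clearly: while held, the crank arm points straight at the fingers (d1), and on opening it swings back against the right finger (d2). So the springs back-drive the crank to a friction equilibrium. I'll measure how much spring compression remains there.

Run:
```python
from b import *
yv=np.radians(3.5);bed=np.array([.4537,.3058]);ex=np.array([np.cos(yv),np.sin(yv)]);ey=np.array([-ex[1],ex[0]])
def prof(P):
    V=np.dstack([(P[...,:2]-bed)@ex,(P[...,:2]-bed)@ey,P[...,2]])
    m=(abs(V[...,0])<.042)&(V[...,2]>.036)&(V[...,2]<.043)&(V[...,1]>-.1)&(V[...,1]<.1)
    Q=V[m];m2=(abs(V[...,0])<.042)&(V[...,2]>.026)&(V[...,2]<.034)&(abs(V[...,1])<.1);B=V[m2]
    h,_=np.histogram(Q[:,1],np.arange(-.1,.1,.001));print("jaw-height bins mm:",[(i-100,int(n)) for i,n in enumerate(h) if n>5 and i<170])
for n in("w4","w6","w7"):
    w=np.load(f"pics/{n}.npz");print(n);prof(cloud(w,w["d"]))
x=readout.current_tcp_pos();ctrl.move_linear([x[0],x[1],.2])
ctrl.move_ptp([.54,.24,.25],down(0.6));w,_,d=snap("wrist","w8");P=cloud(w,d);prof(P)
c,_,_=rect(zsel(P,.128,.14,.38,.56,.1,.22),"knob");print(np.degrees(np.arctan2(c[1]/1e3-.1563,c[0]/1e3-.4628)),readout.current_time())
```

```text
w4
jaw-height bins mm: [(-73, 81), (-72, 82), (-71, 83), (-70, 86), (-69, 82), (-68, 81), (-67, 85), (-66, 83), (-65, 85), (-64, 81), (-63, 82), (-62, 83), (-61, 84), (-60, 78), (-46, 15), (-45, 89), (-44, 84), (-43, 79), (-42, 87), (-41, 85), (-40, 85), (-39, 84), (-38, 85), (-37, 84), (-36, 72), (60, 95), (61, 114), (62, 90), (63, 90), (64, 82), (65, 84), (66, 83), (67, 97), (68, 71), (69, 83)]
w6
jaw-height bins mm: [(-52, 8), (-51, 74), (-50, 79), (-49, 79), (-48, 76), (-47, 78), (-46, 81), (-45, 78), (-44, 78), (-43, 80), (-42, 76), (-41, 80), (-40, 78), (-39, 82), (-38, 72), (-30, 8), (-29, 82), (-28, 80), (-27, 83), (-26, 82), (-25, 81), (-24, 80), (-23, 80), (-22, 82), (-21, 83), (-20, 76), (-13, 13), (-12, 13), (-11, 14), (-10, 13), (-9, 13), (-8, 19), (-7, 25), (-6, 24), (-5, 24), (-4, 27), (-3, 25), (-2, 25), (-1, 26), (0, 22), (1, 28), (2, 50), (3, 14), (4, 13), (5, 12), (6, 15), (7, 11), (8, 12), (32, 10), (33, 13), (34, 16), (35, 14), (36, 11), (37, 18), (38, 22), (39, 28), (40, 31), (41, 23), (42, 28), (43, 29), (44, 23), (45, 30), (46, 32), (47, 24), (48, 24), (49, 16
[... 1241 characters left out ...]
3), (-25, 86), (-24, 80), (-23, 83), (-22, 84), (-21, 86), (-20, 85), (-13, 13), (-12, 14), (-11, 15), (-10, 14), (-9, 13), (-8, 16), (-7, 26), (-6, 26), (-5, 26), (-4, 28), (-3, 24), (-2, 27), (-1, 25), (0, 27), (1, 26), (2, 38), (3, 12), (4, 14), (5, 12), (6, 13), (7, 12), (8, 12), (32, 9), (33, 14), (34, 13), (35, 16), (36, 13), (37, 16), (38, 16), (39, 34), (40, 26), (41, 27), (42, 27), (43, 27), (44, 28), (45, 29), (46, 29), (47, 30), (48, 25), (49, 15), (50, 15), (51, 10), (52, 13), (53, 12), (54, 16), (60, 43), (61, 122), (62, 110), (63, 90), (64, 105), (65, 100), (66, 96), (67, 97), (68, 92), (69, 89)]
knob 132 c [427.5 132.1] s [17.6  5.7] a 28.4 z 0.1338
-145.56898122087355 54.1833
```

At rest the springs stay compressed by about 6–7 mm. The crank always settles at the same friction limit, so turning it further can't raise that. The board is clamped and flat (sink top 0.0707 m). On to the cards, starting with white.

```bash
cat > c.py <<'E'
from b import *
PH=np.radians(-1.45);EX=np.array([np.cos(PH),np.sin(PH)]);EY=np.array([-EX[1],EX[0]])
O=np.array([.6419,-.0139])-.1295*EY
MK={"Y":.031,"G":-.031,"R":-.093,"W":-.155}
def find(w,d,g):
    P=cloud(w,d);a=(g[0]-.08,g[0]+.12,g[1]-.045,g[1]+.045)
    f=lambda Q:np.array(cv2.minAreaRect((Q[:,:2]*1000).astype(np.float32))[0])/1000
    t=zsel(P,.1385,.146,*a);T=f(t);k=zsel(P,.1205,.1275,*a)
    k=k[np.hypot(*(k[:,:2]-T).T)>.020];K=f(k);v=K-T
    return T,K,np.arctan2(v[1],v[0]),np.hypot(*v),len(t),len(k)
def rk(x,y,z):return [*(O+x*EX+y*EY),z]
def look(g):
    ctrl.move_ptp([max(g[0]+.07,.46),g[1],.27],down(-np.pi/2))
    w,_,d=snap("wrist","look%d"%(readout.current_time()*10));r=find(w,d,g)
    print("tab",r[0].round(4),"hook",r[1].round(4),"yaw",np.degrees(r[2]).round(1),"len",r[3].round(4),r[4:]);return r
def pick(r,dx=0.):
    T,K,y,l=r[:4]
    assert .035<l<.043
    u=np.array([np.cos(y),np.sin(y)]);g=T+dx*u
    hand.set_gripper(.38)
    ctrl.move_ptp([*g,.22],down(-np.pi/2+y));ctrl.move_linear([*g,.107],max_speed=.12)
    hand.set_gripper(0,45);print("w",round(readout.current_grip_width()*87,2),readout.current_time())
    ctrl.move_linear([*g,.27],max_speed=.2);print("w",round(readout.current_grip_width()*87,2),readout.current_ft_force().round(1))
    return l-dx     # hook centre ahead of the grasp
def hang(n,off,y0=.125):
    o=down(-np.pi/2+PH);m=MK[n]
    ctrl.move_ptp(rk(-.06-off,y0,.27),o)
    ctrl.move_linear(rk(-.06-off,y0,.169),max_speed=.2)
    ctrl.move_linear(rk(-off,y0,.169),max_speed=.1)
    ctrl.move_linear(rk(-off,y0,.1485),max_speed=.05);print("in",readout.current_ft_force().round(1))
    ctrl.move_linear(rk(-off,m,.1485),max_speed=.1);print("slid",readout.current_ft_force().round(1))
    for z in(.147,.146,.145,.144):
        ctrl.move_linear(rk(-off,m,z),max_speed=.03);f=readout.current_ft_force();print(z,f.round(1))
        if f[2]>.5:break
    hand.set_gripper(.28);ctrl.move_linear(rk(-off,m,.225),max_speed=.15);print("t",readout.current_time())
E
python3 - <<'E'
from c import *
for g in((.4217,-.0075,8),(.4013,-.099,-11),(.4038,-.196,-6),(.4254,-.2824,-8)):
    print([kin.ik([g[0],g[1],z],down(-np.pi/2+np.radians(g[2]))) is not None for z in(.107,.22,.27)])
ctrl.move_ptp([.52,.1,.3],down(-np.pi/2))
r=look((.4217,-.0075))
off=pick(r);print(off)
E
```

```text
[True, True, True]
[True, True, True]
[True, True, True]
[True, True, True]
tab [ 0.4316 -0.005 ] hook [ 0.4634 -0.0008] yaw 7.6 len 0.0321 (35, 773)Traceback (most recent call last):
  File "<stdin>", line 6, in <module>
  File "c.py", line 18, in pick
    assert .035<l<.043
           ^^^^^^^^^^^
AssertionError
```

From that look pose the tab is partly hidden by the gripper. I'll look from higher and further back instead.

```bash
sed -i 's/\[max(g\[0\]+.07,.46),g\[1\],.27\]/[max(g[0]+.035,.435),g[1],.34]/' c.py
python3 - <<'E'
from c import *
r=look((.4217,-.0075))
off=pick(r);print(off)
hang("W",off)
E
```

```text
tab [ 0.4218 -0.0063] hook [ 0.4602 -0.0011] yaw 7.7 len 0.0388 (152, 711)
w 7.71 59.5583
w 7.86 [ 0.1 -0.7 -2.3]
0.03877565522674688
in [ 0.5  0.2 -1.1]
slid [-0.8  0.4 -1.1]
0.147 [ 0.6  0.3 -0.8]
0.146 [-0.5 -0.5  0.1]
0.145 [-2.7  0.5  5.9]
t 68.0667
```

White went on smoothly. Next are red and green, then a check.

Run:
```python
from c import *
for n,g in(("R",(.4038,-.196)),("G",(.4254,-.2824))):
    r=look(g);
    if np.hypot(*(r[0]-g))>.006:print("moved?")
    off=pick(r);hang(n,off)
ctrl.move_ptp([.52,-.14,.33],down(-np.pi/2)); snap("wrist","v1")
```

```text
tab [ 0.4036 -0.1951] hook [ 0.4424 -0.1989] yaw -5.7 len 0.039 (150, 724)
w 7.72 71.725
w 7.87 [-0.7  0.5 -0.8]
in [-0.8  0.5 -1.6]
slid [ 0.4  0.4 -1.5]
0.147 [ 0.7 -0.  -1.2]
0.146 [-0.1  0.5  0.5]
t 79.7083
tab [ 0.4543 -0.2577] hook [ 0.4924 -0.2655] yaw -11.7 len 0.0389 (161, 761)
moved?
w 7.75 83.2417
w 7.66 [-0.3 -1.  -2.5]
in [-1.1  0.2 -1.9]
slid [ 0.2  0.4 -1.4]
0.147 [-0.2  0.3 -2.5]
0.146 [ 0.4  0.5 -0.9]
0.145 [-4.   1.3  6.9]
t 90.9583
```

View pics/v1.png

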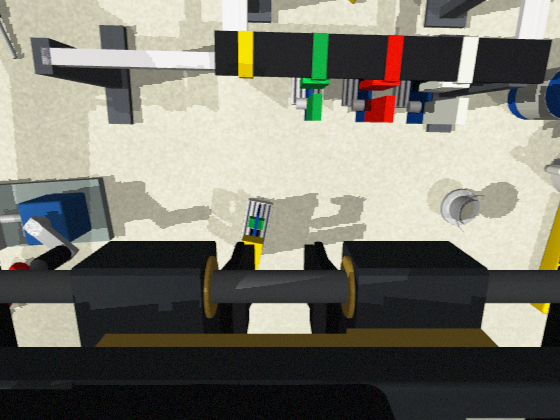

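Green had been knocked about 4 cm and was picked at its new place. In v1 the green, red and white hooks hang under their stripes at (315,85), (380,87) and (462,87). Yellow is at (255,230). Next is yellow, followed by a measurement of all four.

Run:
```python
from c import *
r=look((.4013,-.099))
off=pick(r);hang("Y",off)
ctrl.move_ptp([.46,-.20,.33],down(-np.pi/2)); w,p,d=snap("wrist","v2")
P=cloud(w,d);hsv=cv2.cvtColor(p,cv2.COLOR_BGR2HSV)
V=np.dstack([(P[...,:2]-O)@EX,(P[...,:2]-O)@EY,P[...,2]])
for n,m in MK.items():
    s=(abs(V[...,1]-m)<.03)&(V[...,0]>-.055)&(V[...,0]<-.024)&(V[...,2]>.172)&(V[...,2]<.19)
    k=(abs(V[...,1]-m)<.03)&(V[...,0]>-.022)&(V[...,0]<-.0145)&(V[...,2]>.155)&(V[...,2]<.168)
    for l,q in("tab",V[s]),("hook",V[k]):
        if len(q):print(n,m,l,len(q),"x %.1f..%.1f y %.1f..%.1f mid %.1f z %.1f"%(*(1e3*np.array([q[:,0].min(),q[:,0].max(),q[:,1].min(),q[:,1].max(),(q[:,1].min()+q[:,1].max())/2,np.median(q[:,2])])),))
cv2.imwrite("pics/v2c.png",cv2.resize(p[0:250,200:560],(792,550)))
```

```text
tab [ 0.4013 -0.0981] hook [ 0.4394 -0.1056] yaw -11.1 len 0.0389 (150, 718)
w 7.72 94.85
w 7.34 [-0.  -0.4 -1.8]
in [-0.2  0.6 -1.9]
slid [-1.   0.4 -0.7]
0.147 [ 0.1 -0.6 -1.5]
0.146 [-0.6  0.9 -0.8]
0.145 [-3.9  1.   7.5]
t 101.6417
Y 0.031 tab 404 x -50.1..-27.6 y 27.8..36.6 mid 32.2 z 180.4
Y 0.031 hook 207 x -18.2..-14.6 y 20.3..44.5 mid 32.4 z 162.1
G -0.031 tab 346 x -50.0..-27.6 y -34.0..-26.0 mid -30.0 z 180.4
G -0.031 hook 198 x -18.2..-14.5 y -41.8..-18.1 mid -30.0 z 162.1
R -0.093 tab 340 x -50.1..-27.9 y -95.9..-87.7 mid -91.8 z 180.4
R -0.093 hook 210 x -18.3..-14.5 y -103.8..-79.8 mid -91.8 z 162.0
W -0.155 tab 397 x -50.3..-27.9 y -158.2..-149.5 mid -153.9 z 180.2
W -0.155 hook 222 x -18.8..-14.5 y -165.9..-141.5 mid -153.7 z 162.0
```

View pics/v2c.png

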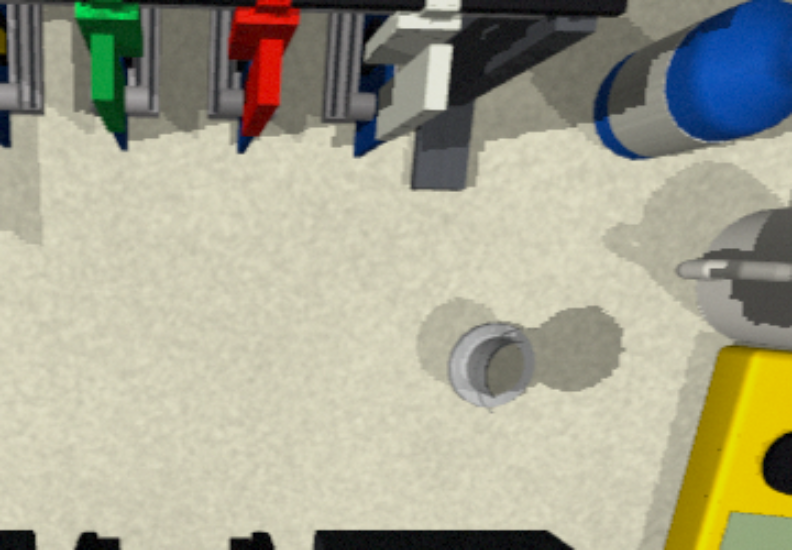

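All four cards hang level with their hooks within 1.4 mm of their stripes, and the bystanders stand as before. Last, I'll check the crank and the board.

Run:
```python
from b import *
ctrl.move_ptp([.52,0,.33],down(-np.pi/2))
ctrl.move_ptp([.55,.22,.27],down(0.9));w,p,d=snap("wrist","w9");P=cloud(w,d)
c,_,_=rect(zsel(P,.128,.14,.38,.56,.08,.22),"knob");print("angle",np.degrees(np.arctan2(c[1]/1e3-.1563,c[0]/1e3-.4628)),readout.current_time())
rect(zsel(P,.065,.076,.4,.5,.28,.40),"sink")
yv=np.radians(3.5);bed=np.array([.4537,.3058]);ex=np.array([np.cos(yv),np.sin(yv)]);ey=np.array([-ex[1],ex[0]])
V=np.dstack([(P[...,:2]-bed)@ex,(P[...,:2]-bed)@ey,P[...,2]])
m=(abs(V[...,0])<.042)&(V[...,2]>.036)&(V[...,2]<.043)
for a,b in(-.1,-.034),(-.034,-.016):
    q=V[m&(V[...,1]>a)&(V[...,1]<b)][:,1]*1e3;print(np.percentile(q,[.5,99.5]).round(2))
w=np.load("pics/w4.npz");P=cloud(w,w["d"]);V=np.dstack([(P[...,:2]-bed)@ex,(P[...,:2]-bed)@ey,P[...,2]])
m=(abs(V[...,0])<.042)&(V[...,2]>.036)&(V[...,2]<.043)
for a,b in(-.1,-.053),(-.053,-.03):
    q=V[m&(V[...,1]>a)&(V[...,1]<b)][:,1]*1e3;print("start",np.percentile(q,[.5,99.5]).round(2))
```

```text
knob 559 c [431.7 125. ] s [21.  21.1] a 10.2 z 0.1343
angle -134.73988430934443 105.0583
sink 1944 c [451.7 326.4] s [44.5 36.3] a 3.4 z 0.0706
[-51.14 -37.31]
[-29.17 -19.26]
start [-72.95 -59.12]
start [-45.08 -35.11]
```

The board still sits flat and clamped against the fixed jaw, and the crank is at its holding limit. It has come back to the same angle after every release, so further turning wouldn't add grip. Handing in.

Run:
```python
from station import *
print(ticket.hand_in(),readout.current_time())
```

```text
the job is handed in; nothing more can be done
the job is handed in; nothing more can be done
```

The job is handed in: the main board is clamped in the vise and all four cards hang within about 1.4 mm of their own stripes, but the grip may be a little short of firm, because the crank springs back on release to about 0.37 turn past contact (half a turn was asked).

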